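# Push the clay roller up its sloping rest to the back stop

## Robot

A 6-joint arm with a two-finger parallel gripper is mounted at the origin on the work surface. World frame = base frame: x ahead of the robot, y to its left, z up, the work surface at z = 0. Lengths are in m, angles in degrees, forces in N, time in s.
With the tool pointing down it reaches from about 0.4 to 0.825 m from the base axis. Payload 7 kg.
Tool frame: the origin (TCP) lies at the very end of the fingers, on their centre line; the grasp point (between the pads) lies 19 mm behind it; z points along the fingers, y is the line along which they close (so a half turn about z gives the same grasp; the last joint's range is limited). The gripper opens to 88 mm and grips with 3 to 60 N. Pads are 19 mm wide; open, the fingers measure 130 mm over their backs; the gripper's body (78 mm by 193 mm) begins 47 mm behind the grasp point.
Start: joints at [-51.618, 20.546, 0.682, 0, -70.136, -16.507], TCP at [0.251, -0.626, 0.227] pointing down, gripper open.
Joint ranges: [-176.03, 176.03], [-82.01, 121.73], [-58.28, 71.71], [-173.87, 95.51], [-174.79, -0.11], [-173.66, 173.66]. Speed limits (degrees/s): [136.94, 136.94, 172.46, 180, 180, 180].

## Interface

Orientations are given as [roll, pitch, yaw] about the fixed x, y, z axes, in that order (R = Rz(yaw) Ry(pitch) Rx(roll)).
In Python, from plant import r gives the robot as it stands. The module is installed in compiled form; this text tells all that it offers.
- The arm moves only by the tool jog_arm, never from a script. Its arguments are lists of equal length, an entry for each row: "travel": the shift along the tool's x, y, z each as a share of 50 cm, from -1 to 1, a list of three; "dr": the turn, a rotation vector about the tool's x, y, z each as a share of 360 degrees, from -1 to 1, a list of three; "claw": the opening, from 0 (shut) to 1 (fully open). A call has exactly 10 rows; each row is the pose to reach, as a shift and turn from the pose commanded when the call began, along the tool's axes at that moment, turning the shorter way round; what a row does not reach only later rows make up. A row lasts 1/8 s, in which the tool goes at most 62.5 mm and 10.7 degrees, less where a joint would pass 70% of its speed; a pose out of reach is approached as far as the arm can. A call with a number of a shift or a turn outside -1 to 1 is refused whole. A call with a gripper value outside its range is refused whole. The fingers move at their own pace and stop on an object; "newtons" is the grip in N (left out, the last holds). Time passes only in rows, so rows that repeat a pose let the fingers close, or fill a call up. It gives the time, the measured TCP pose, the force, the opening and the grip force at its end, in the units of the state.
- r.get_state(): the state, without advancing time (a new reading comes with each control period).
- r.capture(name): name is "scene" or "top" or "wrist"; returns a dict with "pixels" (384x512x3 uint8, red, green, blue), "range_z" (384x512 float32, m along the optical axis (not along the pixel's ray), 0 where there is no reading), "fx", "fy", "cx", "cy" (pixels), "position" and "attitude" of the camera in the world; the wrist camera has in their place "hand_eye" (4x4, takes a point from camera to tool coordinates, whose origin is the TCP and whose axes are the flange's). Camera axes: x right, y up, looking along -z (the intrinsics and any distortion apply to the point x, -y, -z); pixel columns grow to the right and rows downward; lengths in m; the calibration is good to about 2 mm. A picture is of the moment at which its call begins: read the wrist's pose just before it.
- r.close_job(): hands the job in; it is judged then, once.
Trained networks look in the newest picture that a camera, given by its name, has taken for a name from the list of things; names that differ only in an ending like _2 or _b are one class to them, and where a whole thing is asked for, a point or a joint stands for the part that bears it (a point fixed in the world has none). Each returns a list of dicts, best first, with "conf" (0 to 1); they miss things now and then, are a little off and sometimes report something else, mostly with a low value. They report only what shows in the picture. A call takes as long as a camera call.
- r.boxes_of(name, camera): "extent" ([left, top, right, bottom] in pixels, round what is visible of it).
- r.regions_of(name, camera): "pixels" (384x512 bool, what is visible of it) and "extent" ([left, top, right, bottom] in pixels, round what is visible of it).
- r.tip_of(name, camera): "at" ([column, row] in pixels: a listed point, or the origin of a listed thing).
The state is a dict: "time_s": time; "joints": joint angles; "qd": joint speeds; "joint_torque": joint torques, N m; "tcp_pos": TCP position; "eef_rot": TCP orientation; "contact_force": force on the tool from outside, world axes, zero at the start; "moment": the same for the moment, N m; "gripper_width": finger opening in m; "gripper_force": force on a finger pad.
Only numpy, scipy, OpenCV 4.12 (cv2) and the standard library are available. Lean on these libraries where they do the work, as an engineer would, in place of code of your own. Each camera call takes 0.05 s, during which the arm holds its last target. There are 200 camera calls.

## Task

Put the clay roller away: push it with your fingers from the level foot of its sloping wooden rest, up the slope and over the small crest, until it lies against the back stop and stays there by itself. Push slowly and steadily, so that it is never shot up, allowed to roll away back down, or pushed off the rest, and do not lift it off the wood; leave the jars and the brush pot where they are, and finish with the hand clear.

Things in the scene. Friction and masses are not known exactly. Their poses are not given: they have to be found in the camera images.
- ramp: Fixed wooden rest, 333 mm long (x -190 to +143), 196 wide. Origin on the table, mid-width; x points uphill to the stop, z up. Running surface, 176 mm wide, height above the table: level foot 10 mm for x -190 to -70 (rear end open, no lip), slope of 8.5 deg to a crest 31 mm high at x +70, slight dip to 28 mm at the stop. Edge strips 10 mm wide stand 9 mm above it and guide the barrel's ends.
- ramp_slope (a point): Middle of the slope's surface (x 0, y 0, 20.5 mm high in the rest's frame); its x axis points up along the slope, y across, z square off the slope. A roller let go on the slope rolls back down; just past the crest it rolls on gently to the stop and stays.
- ramp_seat (a point): Where the middle of the roller is when home against the stop: x +100, y 0, z 54.4 mm in the rest's frame, same axes. The stop's upright face is at x +125 mm, its top 78 mm above the table.
- roller: Loose wooden clay roller: smooth waxed barrel (slips easily past fingers) 50 mm in diameter and 160 mm long, a dark turned handle (19 mm thick) at each end, 256 mm over all; about 0.3 kg. Origin mid-barrel on its axis (25 mm above what it lies on); y is the roller's axis, x and z turn as it rolls. Starts at rest across the level foot, nearly square to the rest.
- jar_tall: Bystander: jar with black cap, 62 mm in diameter, 92 mm tall; origin at the centre of its underside.
- jar_low: Bystander: jar with white cap, 70 mm in diameter, 70 mm tall; origin at the centre of its underside.
- brush_pot: Bystander: white pot with blue bands, 67 mm in diameter, 98 mm tall, with brushes to about 200 mm; origin at the centre of its underside.

How it is judged:
By the outcome, as a careful person would: the job done as asked, in the order asked, and still so for the second after the job is handed in, with the robot touching nothing.
It also fails if it takes over 38 s, if anything falls off the work surface, if the arm or the gripper's body presses on something with over 40 N, if the wrist force passes 120 N, or if a joint passes its speed limit or range.

## Working session

There is one attempt and no reset: what is moved stays moved. The work goes in short steps, Python scripts to look and compute and a tool call to move; the robot and the scene stay as the last step left them, time stands still between calls to the robot, and variables do not carry over. Pictures are saved under pics/ and viewed, at most 10 in all, crops included, and the job is handed in when it is done.

Besides the shell and the picture viewer there is one more tool, called after "Emit:" by a JSON object that holds its "op" and its "data". jog_arm: Moves the arm, as the interface text tells. Its arguments: {"type":"object","properties":{"travel":{"type":"array"},"dr":{"type":"array"},"claw":{"type":"array"},"newtons":{"type":"number"}},"required":["travel","dr","claw"]}

```bash
mkdir -p pics; cat > h.py <<'E'
import numpy as np,cv2
from scipy.spatial.transform import Rotation as R
from plant import r
def cloud(c,T=None):
    h,w=c["range_z"].shape; u,v=np.meshgrid(np.arange(w),np.arange(h)); d=c["range_z"]
    p=np.stack([(u-c["cx"])/c["fx"]*d,-(v-c["cy"])/c["fy"]*d,-d],-1)
    a=np.array(c["attitude"]); 
    M=a if a.shape==(3,3) else R.from_euler('xyz',a,degrees=True).as_matrix()
    return p@M.T+np.array(c["position"])
E
python3 - <<'E'
from h import *
print(r.get_state())
for n in("scene","top"):
    c=r.capture(n); cv2.imwrite(f"pics/{n}0.png",c["pixels"][...,::-1])
    print(n,c["position"],c["attitude"],c["fx"],c["fy"],c["cx"],c["cy"],[k for k in c])
    P=cloud(c)
    for k in("ramp","roller","jar_tall","jar_low","brush_pot"):
        g=r.regions_of(k,n)
        for q in g[:2]:
            p=P[q["pixels"]&(c["range_z"]>0)]
            print(k,round(q["conf"],2),q["extent"],np.median(p,0).round(3),np.percentile(p,3,axis=0).round(3),np.percentile(p,97,axis=0).round(3))
E
```

```text
{'time_s': 0.0, 'joints': array([-5.16168126e+01,  2.05923567e+01,  6.33474055e-01, -2.11140392e-02,
       -7.01349604e+01, -1.65085153e+01]), 'qd': array([-0.04886543, -0.01722414,  0.03979707,  0.02009768,  0.05003321,
        0.00884417]), 'joint_torque': array([ 1.01296533e-03, -5.82719600e+01,  2.93048805e+01,  6.99729055e+00,
        6.71991846e-03, -1.97855657e-04]), 'tcp_pos': array([ 0.2513058 , -0.62594675,  0.22560688]), 'eef_rot': array([ 1.79904385e+02, -7.63878514e-03, -1.58132512e+02]), 'contact_force': array([-0.53711673, -0.63707563, -0.01743958]), 'moment': array([ 0.02560504, -0.03182878,  0.00681585]), 'gripper_force': 0.0, 'gripper_width': 0.08755678943897142}
scene [ 1.07815588 -0.05061992  0.81902563] [31.0899128  -0.43099966 87.48257078] 398.02115039508664 398.02115039508664 258.84010319859317 195.030220264394 ['pixels', 'range_z', 'fx', 'fy', 'cx', 'cy', 'position', 'attitude']
ramp 0.66 [207.3, 114.7, 371.5, 246.2] [0.558 0.072 0.023] [ 0.436 -0.113  0.009] [0.684 0.209 0.078]
roller 0.66 [228.7, 150.5, 272.7, 242.3] [ 0.615 -0.048  0.055] [ 0.501 -0.09   0
[... 610 characters left out ...]
  0.11972057 -93.06829717] 403.858693543832 403.858693543832 255.22115923098693 186.60624475203062 ['pixels', 'range_z', 'fx', 'fy', 'cx', 'cy', 'position', 'attitude']
ramp 0.69 [137.7, 151.8, 316.3, 294.2] [0.549 0.073 0.022] [ 0.435 -0.114  0.007] [0.674 0.204 0.077]
roller 0.61 [246.5, 145.9, 295.9, 252.6] [ 0.592 -0.048  0.054] [ 0.496 -0.089  0.015] [ 0.7   -0.006  0.06 ]
jar_tall 0.87 [311.7, 125.9, 344.3, 158.8] [ 0.716 -0.176  0.09 ] [ 0.696 -0.204  0.017] [ 0.749 -0.152  0.094]
jar_low 0.63 [153.6, 133.2, 186.5, 165.6] [0.721 0.173 0.068] [0.697 0.146 0.017] [0.754 0.204 0.072]
brush_pot 0.58 [73.3, 218.1, 141.0, 257.0] [0.523 0.285 0.098] [ 0.493  0.261 -0.001] [0.566 0.368 0.191]
```

```bash
python3 - <<'E'
import cv2,numpy as np
a=cv2.imread("pics/scene0.png");b=cv2.imread("pics/top0.png")
o=np.vstack([cv2.resize(a[90:280,190:440],(500,380)), ]) 
o2=cv2.resize(b[100:310,60:360],(500,350))
h=np.zeros((380,800,3),np.uint8); 
cv2.imwrite("pics/both.png",cv2.resize(np.hstack([cv2.resize(a[90:280,190:440],(460,350)),o2[:,:340] if 0 else o2]),(800,292)))
E
python3 - <<'E'
import sys;sys.path.insert(0,'.')
from h import *
import os;os.chdir('.')
acc={}
for n in("scene","top"):
    c=r.capture(n);P=cloud(c)
    m=r.regions_of("roller",n)[0]["pixels"]&(c["range_z"]>0)
    p=P[m]; t=p[p[:,2]>0.052]   # top ridge of barrel
    q=t[:,:2]; mu=q.mean(0); w=np.linalg.svd(q-mu,full_matrices=False)[2][0]; w*=np.sign(w[0])
    print(n,"top ridge mean",mu,"axis ang",np.degrees(np.arctan2(w[1],w[0])),"extent",np.percentile((q-mu)@w,[1,99]),"zmax",np.percentile(p[:,2],99))
    p2=p[(p[:,2]>.03)];s=(p2[:,:2]-mu)@w;print(" all ext mid",np.percentile(s,[.5,99.5]))
    # stop: points z>0.07 in ramp
    m=r.regions_of("ramp",n)[0]["pixels"]&(c["range_z"]>0)
    p=P[m]; t=p[(p[:,2]>.071)&(p[:,2]<.085)]
    q=t[:,:2]; mu=np.median(q,0); w=np.linalg.svd(q-mu,full_matrices=False)[2][0]; w*=np.sign(w[0])
    print(" stop",len(t),mu,"ang",np.degrees(np.arctan2(w[1],w[0])),np.percentile((q-mu)@w,[1,99]),np.median(t[:,2]))
    t=p[p[:,2]<.07]; rc=cv2.minAreaRect(p[p[:,2]>.006][:,:2].astype(np.float32)*1000); print(" rect mm",rc)
E
```

```text
scene top ridge mean [ 0.60396893 -0.04835554] axis ang 19.92930220819539 extent [-0.08266455  0.07448753] zmax 0.06229365193070191
 all ext mid [-0.12468068  0.11945683]
 stop 559 [0.50750687 0.18811655] ang 23.704083816895967 [-0.10220823  0.08743152] 0.07758214608967695
 rect mm ((561.1421508789062, 41.54252624511719), (198.0184783935547, 333.0804443359375), 23.647722244262695)
top top ridge mean [ 0.5972846  -0.04780854] axis ang 19.945549912383356 extent [-0.07664207  0.07939519] zmax 0.06089005376374418
 all ext mid [-0.12078821  0.12157347]
 stop 832 [0.49531834 0.18606352] ang 23.548139463779176 [-0.09263812  0.09796162] 0.07699515293680825
 rect mm ((561.3497314453125, 43.222137451171875), (196.70767211914062, 333.8991394042969), 23.596590042114258)
```

View pics/both.png

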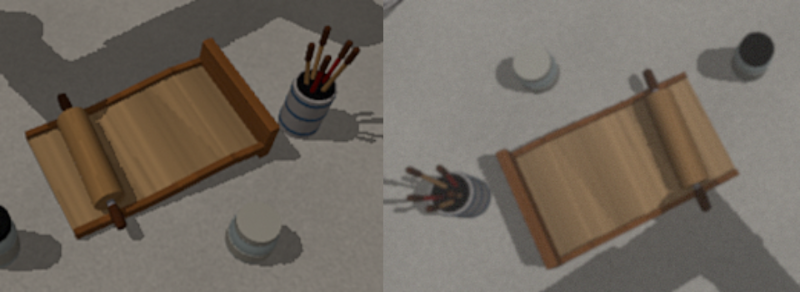

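The pictures show the rest with the roller near its open end (left in the scene crop). The jars stand to either side and the brush pot is behind the stop. The rest's origin is about (0.552, 0.064) with uphill yaw about 113.6°. The roller is at rest x of about -122 mm, skewed about 3.7°. I'll go above the place behind the roller.

Emit:
{"op": "jog_arm", "data": {"travel": [[-0.95,0.63,0],[-0.95,0.63,0],[-0.95,0.63,0],[-0.95,0.63,0],[-0.95,0.63,0],[-0.95,0.63,0],[-0.95,0.63,0],[-0.95,0.63,0],[-0.95,0.63,0],[-0.95,0.63,0]], "dr": [[0,0,-0.2547],[0,0,-0.2547],[0,0,-0.2547],[0,0,-0.2547],[0,0,-0.2547],[0,0,-0.2547],[0,0,-0.2547],[0,0,-0.2547],[0,0,-0.2547],[0,0,-0.2547]], "claw": [1,1,1,1,1,1,1,1,1,1]}}

```text
time_s: 2.15
tcp_pos: [0.5768, -0.1539, 0.2263]
eef_rot: [-180.0, -0.0, -66.1]
contact_force: [-0.3, 0.6, -0.3]
gripper_width: 0.0878
gripper_force: 0.0
```

```bash
cat >> h.py <<'E'
O=np.array([.5518,.0639]);A=np.radians(113.6);U=np.array([np.cos(A),np.sin(A)]);V=np.array([-U[1],U[0]])
def tcp():
    s=r.get_state();d=s["tcp_pos"][:2]-O
    print("t",s["time_s"],"ramp xy mm",(d@U*1e3).round(1),(d@V*1e3).round(1),"z",s["tcp_pos"][2].round(4),"rot",np.round(s["eef_rot"],2),"F",np.round(s["contact_force"],1),"j",np.round(s["joints"],0))
    return s
def roller():
    for n in("top","scene"):
        c=r.capture(n);P=cloud(c);g=r.regions_of("roller",n)
        for q in g[:2]:
            p=P[q["pixels"]&(c["range_z"]>0)];d=(p[:,:2]-O)*1e3;x=d@U;y=d@V
            k=(np.abs(y)<135)&(x>-190)&(x<124)
            if k.sum()<50: continue
            z=p[k,2];x=x[k];y=y[k];zt=np.percentile(z,98);t=(z>zt-.006)
            print(n,round(q["conf"],2),"top ridge x",np.median(x[t]).round(1),"slope deg",np.degrees(np.arctan(-np.polyfit(y[t],x[t],1)[0])).round(1),"y",np.percentile(y,[1,99]).round(0),"zt",zt.round(4))
        cv2.imwrite(f"pics/{n}_last.png",c["pixels"][...,::-1])
E
python3 - <<'E'
from h import *
s=tcp(); c=r.capture("wrist"); print(np.round(c["hand_eye"],3))
E
```

```text
t 2.15 ramp xy mm -209.6 64.3 z 0.2263 rot [-179.98   -0.    -66.14] F [-0.3  0.6 -0.3] j [  4.  13. -10.  -0. -67.  20.]
[[-0.     0.96   0.28   0.076]
 [ 1.     0.    -0.     0.001]
 [-0.     0.28  -0.96  -0.158]
 [ 0.     0.     0.     1.   ]]
```

Emit:
{"op": "jog_arm", "data": {"travel": [[-0.07,-0.128,0],[-0.07,-0.128,0],[-0.07,-0.128,0.1],[-0.07,-0.128,0.2],[-0.07,-0.128,0.27],[-0.07,-0.128,0.32],[-0.07,-0.128,0.36],[-0.07,-0.128,0.385],[-0.07,-0.128,0.4],[-0.07,-0.128,0.4]], "dr": [[0,0,0],[0,0,0],[0,0,0],[0,0,0],[0,0,0],[0,0,0],[0,0,0],[0,0,0],[0,0,0],[0,0,0]], "claw": [1,1,1,1,1,1,1,1,1,1]}}

```text
time_s: 3.45
tcp_pos: [0.6194, -0.0998, 0.0265]
eef_rot: [180.0, 0.0, -66.5]
contact_force: [-0.3, 0.4, 0.6]
gripper_width: 0.0876
gripper_force: 0.0
```

```bash
python3 - <<'E'
from h import *
tcp();roller()
a=cv2.imread("pics/scene_last.png")[80:290,150:440];cv2.imwrite("pics/s1.png",cv2.resize(a,(580,420)))
E
```

```text
t 3.45 ramp xy mm -177.0 3.6 z 0.0265 rot [179.98   0.   -66.46] F [-0.3  0.4  0.6] j [  9.  27. -19.   0. -45.  15.]
top 0.8 top ridge x -119.4 slope deg -3.4 y [-47. 122.] zt 0.0606
scene 0.78 top ridge x -119.1 slope deg -3.0 y [-122.   27.] zt 0.0613
```

View pics/s1.png

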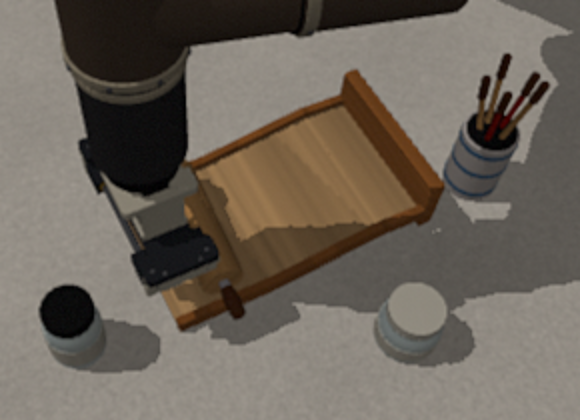

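The gripper is behind the barrel, with its near handle visible at about (232,298). The fingers sit inside the edge strips. Next I make slow contact.

Emit:
{"op": "jog_arm", "data": {"travel": [[-0.005,-0.007,0.004],[-0.01,-0.007,0.008],[-0.015,-0.007,0.008],[-0.02,-0.007,0.008],[-0.025,-0.007,0.008],[-0.03,-0.007,0.008],[-0.035,-0.007,0.008],[-0.04,-0.007,0.008],[-0.045,-0.007,0.008],[-0.05,-0.007,0.008]], "dr": [[0,0,0],[0,0,0],[0,0,0],[0,0,0],[0,0,0],[0,0,0],[0,0,0],[0,0,0],[0,0,0],[0,0,0]], "claw": [1,1,1,1,1,1,1,1,1,1]}}

```text
time_s: 4.9
tcp_pos: [0.6127, -0.075, 0.0226]
eef_rot: [180.0, 0.0, -66.4]
contact_force: [-0.5, -0.2, 0.2]
gripper_width: 0.0875
gripper_force: 0.1
```

Emit:
{"op": "jog_arm", "data": {"travel": [[-0.005,0,0],[-0.01,0,0],[-0.015,0,0],[-0.02,0,0],[-0.025,0,0],[-0.03,0,0],[-0.035,0,0],[-0.04,0,0],[-0.045,0,0],[-0.05,0,0]], "dr": [[0,0,0],[0,0,0],[0,0,0],[0,0,0],[0,0,0],[0,0,0],[0,0,0],[0,0,0],[0,0,0],[0,0,0]], "claw": [1,1,1,1,1,1,1,1,1,1]}}

```text
time_s: 6.15
tcp_pos: [0.6027, -0.052, 0.0226]
eef_rot: [-180.0, -0.0, -66.4]
contact_force: [0.6, 0.1, 0.3]
gripper_width: 0.0878
gripper_force: 0.1
```

```bash
python3 - <<'E'
from h import *
tcp();roller()
E
```

```text
t 6.15 ramp xy mm -126.6 -0.3 z 0.0226 rot [-180.     -0.    -66.43] F [0.6 0.1 0.3] j [ 14.  26. -22.   0. -43.  10.]
top 0.83 top ridge x -85.0 slope deg -2.8 y [-33. 121.] zt 0.0619
scene 0.69 top ridge x -88.1 slope deg -14.2 y [-124.    1.] zt 0.0595
```

Emit:
{"op": "jog_arm", "data": {"travel": [[-0.005,0,0],[-0.01,0,0],[-0.015,0,0],[-0.02,0,0],[-0.025,0,0],[-0.03,0,0],[-0.035,0,0],[-0.04,0,0],[-0.045,0,-0.0005],[-0.05,0,-0.001]], "dr": [[0,0,0],[0,0,0],[0,0,0],[0,0,0],[0,0,0],[0,0,0],[0,0,0],[0,0,0],[0,0,0],[0,0,0]], "claw": [1,1,1,1,1,1,1,1,1,1]}}

```text
time_s: 7.6
tcp_pos: [0.5929, -0.0292, 0.0232]
eef_rot: [-180.0, -0.0, -66.4]
contact_force: [-0.5, 0.0, 0.9]
gripper_width: 0.0872
gripper_force: 0.6
```

Emit:
{"op": "jog_arm", "data": {"travel": [[-0.005,0,-0.0008],[-0.01,0,-0.0015],[-0.015,0,-0.0023],[-0.02,0,-0.003],[-0.025,0,-0.0038],[-0.03,0,-0.0045],[-0.035,0,-0.0053],[-0.04,0,-0.006],[-0.045,0,-0.0068],[-0.05,0,-0.0075]], "dr": [[0,0,0],[0,0,0],[0,0,0],[0,0,0],[0,0,0],[0,0,0],[0,0,0],[0,0,0],[0,0,0],[0,0,0]], "claw": [1,1,1,1,1,1,1,1,1,1]}}

```text
time_s: 8.85
tcp_pos: [0.5828, -0.0062, 0.0269]
eef_rot: [-180.0, -0.0, -66.4]
contact_force: [-0.4, -1.4, 0.2]
gripper_width: 0.0879
gripper_force: 0.6
```

```bash
python3 - <<'E'
from h import *
tcp();roller()
a=cv2.imread("pics/scene_last.png")[80:290,150:440];b=cv2.imread("pics/top_last.png")[100:310,60:350];cv2.imwrite("pics/s2.png",np.vstack([cv2.resize(x,(414,300)) for x in(a,b)]))
E
```

```text
t 8.85 ramp xy mm -76.6 -0.3 z 0.0269 rot [-180.     -0.    -66.43] F [-0.4 -1.4  0.2] j [ 19.  24. -25.   0. -42.   5.]
top 0.59 top ridge x -36.1 slope deg -2.1 y [-21. 121.] zt 0.0667
scene 0.9 top ridge x -44.4 slope deg 3.3 y [-128.  -72.] zt 0.0646
```

View pics/s2.png

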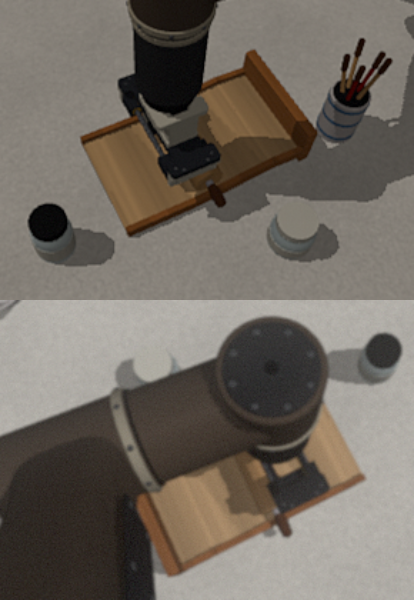

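The roller is on the slope resting against the fingers, with the handle showing at (215,195) in the upper picture. I'll carry on up.

Emit:
{"op": "jog_arm", "data": {"travel": [[-0.005,0,-0.0008],[-0.01,0,-0.0015],[-0.015,0,-0.0023],[-0.02,0,-0.003],[-0.025,0,-0.0038],[-0.03,0,-0.0045],[-0.035,0,-0.0053],[-0.04,0,-0.006],[-0.045,0,-0.0068],[-0.05,0,-0.0075]], "dr": [[0,0,0],[0,0,0],[0,0,0],[0,0,0],[0,0,0],[0,0,0],[0,0,0],[0,0,0],[0,0,0],[0,0,0]], "claw": [1,1,1,1,1,1,1,1,1,1]}}

```text
time_s: 10.3
tcp_pos: [0.5727, 0.0167, 0.0306]
eef_rot: [180.0, 0.0, -66.4]
contact_force: [0.8, -1.3, -0.0]
gripper_width: 0.0877
gripper_force: 0.6
```

Emit:
{"op": "jog_arm", "data": {"travel": [[-0.005,0,-0.0008],[-0.01,0,-0.0015],[-0.015,0,-0.0023],[-0.02,0,-0.003],[-0.025,0,-0.0038],[-0.03,0,-0.0045],[-0.035,0,-0.0053],[-0.04,0,-0.006],[-0.045,0,-0.0068],[-0.05,0,-0.0075]], "dr": [[0,0,0],[0,0,0],[0,0,0],[0,0,0],[0,0,0],[0,0,0],[0,0,0],[0,0,0],[0,0,0],[0,0,0]], "claw": [1,1,1,1,1,1,1,1,1,1]}}

```text
time_s: 11.55
tcp_pos: [0.5627, 0.0396, 0.0343]
eef_rot: [-180.0, 0.0, -66.4]
contact_force: [0.5, -1.1, 0.7]
gripper_width: 0.088
gripper_force: 0.6
```

Emit:
{"op": "jog_arm", "data": {"travel": [[-0.005,0,-0.0008],[-0.01,0,-0.0015],[-0.015,0,-0.0023],[-0.02,0,-0.003],[-0.025,0,-0.0038],[-0.03,0,-0.0045],[-0.035,0,-0.0053],[-0.04,0,-0.006],[-0.045,0,-0.0068],[-0.05,0,-0.0075]], "dr": [[0,0,0],[0,0,0],[0,0,0],[0,0,0],[0,0,0],[0,0,0],[0,0,0],[0,0,0],[0,0,0],[0,0,0]], "claw": [1,1,1,1,1,1,1,1,1,1]}}

```text
time_s: 12.8
tcp_pos: [0.5527, 0.0625, 0.0381]
eef_rot: [180.0, 0.0, -66.4]
contact_force: [1.1, -1.3, 0.3]
gripper_width: 0.0873
gripper_force: 0.6
```

```bash
python3 - <<'E'
from h import *
tcp();roller()
a=cv2.imread("pics/scene_last.png")[80:290,150:440];cv2.imwrite("pics/s3.png",cv2.resize(a,(580,420)))
E
```

```text
t 12.8 ramp xy mm -1.6 -0.3 z 0.0381 rot [180.     0.   -66.43] F [ 1.1 -1.3  0.3] j [ 27.  21. -27.  -0. -42.  -3.]
top 0.77 top ridge x 42.7 slope deg -2.6 y [ -7. 120.] zt 0.0756
scene 0.72 top ridge x 28.2 slope deg 19.4 y [-129.  -68.] zt 0.0756
```

View pics/s3.png

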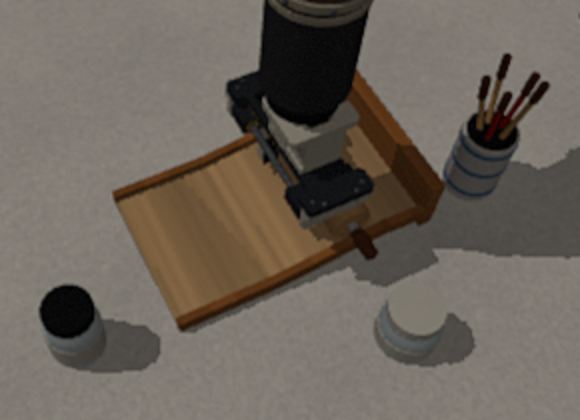

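The barrel is still against the fingers, with its handle at (363,240), about 35 mm short of the crest. I'll do one more normal push and then slow down for the crest.

Emit:
{"op": "jog_arm", "data": {"travel": [[-0.005,0,-0.0008],[-0.01,0,-0.0015],[-0.015,0,-0.0023],[-0.02,0,-0.003],[-0.025,0,-0.0038],[-0.03,0,-0.0045],[-0.034,0,-0.0053],[-0.038,0,-0.006],[-0.042,0,-0.0065],[-0.045,0,-0.007]], "dr": [[0,0,0],[0,0,0],[0,0,0],[0,0,0],[0,0,0],[0,0,0],[0,0,0],[0,0,0],[0,0,0],[0,0,0]], "claw": [1,1,1,1,1,1,1,1,1,1]}}

```text
time_s: 14.25
tcp_pos: [0.5438, 0.0831, 0.0416]
eef_rot: [180.0, -0.0, -66.4]
contact_force: [1.4, -0.9, 0.4]
gripper_width: 0.0876
gripper_force: 0.6
```

Emit:
{"op": "jog_arm", "data": {"travel": [[-0.003,0,-0.0004],[-0.006,0,-0.0008],[-0.009,0,-0.0012],[-0.012,0,-0.0016],[-0.015,0,-0.002],[-0.018,0,-0.0024],[-0.021,0,-0.0028],[-0.024,0,-0.003],[-0.027,0,-0.003],[-0.03,0,-0.003]], "dr": [[0,0,0],[0,0,0],[0,0,0],[0,0,0],[0,0,0],[0,0,0],[0,0,0],[0,0,0],[0,0,0],[0,0,0]], "claw": [1,1,1,1,1,1,1,1,1,1]}}

```text
time_s: 15.5
tcp_pos: [0.5377, 0.0969, 0.043]
eef_rot: [180.0, 0.0, -66.4]
contact_force: [-0.7, -0.1, -1.1]
gripper_width: 0.0879
gripper_force: 0.1
```

Emit:
{"op": "jog_arm", "data": {"travel": [[-0.003,0,0],[-0.006,0,0],[-0.009,0,0],[-0.012,0,0],[-0.015,0,0],[-0.018,0,0],[-0.021,0,0],[-0.024,0,0],[-0.027,0,0],[-0.03,0,0]], "dr": [[0,0,0],[0,0,0],[0,0,0],[0,0,0],[0,0,0],[0,0,0],[0,0,0],[0,0,0],[0,0,0],[0,0,0]], "claw": [1,1,1,1,1,1,1,1,1,1]}}

```text
time_s: 16.75
tcp_pos: [0.5318, 0.1106, 0.0431]
eef_rot: [-180.0, 0.0, -66.4]
contact_force: [-0.5, 1.7, 0.9]
gripper_width: 0.0876
gripper_force: 0.0
```

```bash
python3 - <<'E'
from h import *
tcp();roller()
a=cv2.imread("pics/scene_last.png")[80:290,150:440];cv2.imwrite("pics/s4.png",cv2.resize(a,(580,420)))
E
```

```text
t 16.75 ramp xy mm 50.8 -0.4 z 0.0431 rot [-180.      0.    -66.43] F [-0.5  1.7  0.9] j [ 32.  19. -29.  -0. -42.  -9.]
top 0.66 top ridge x 103.0 slope deg 2.1 y [  1. 116.] zt 0.0817
scene 0.63 top ridge x 96.9 slope deg -33.5 y [-129.  -67.] zt 0.0796
```

View pics/s4.png

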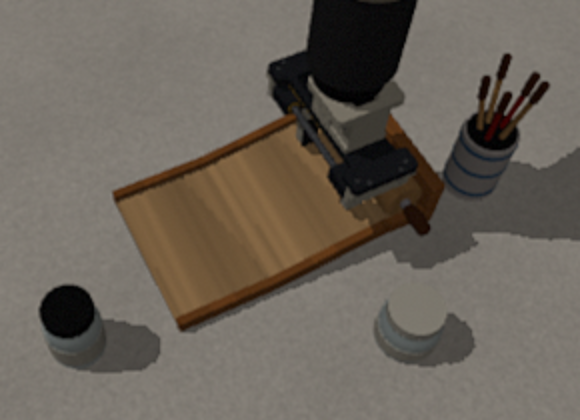

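The roller has rolled over the crest and reads home at x of about 100, with its handle at (416,218). I'll back off, lift clear and check.

Emit:
{"op": "jog_arm", "data": {"travel": [[0.01,0,0],[0.025,0,0],[0.04,0,0],[0.06,0,-0.01],[0.08,0,-0.05],[0.1,0,-0.1],[0.15,0,-0.17],[0.2,0,-0.25],[0.25,0,-0.3],[0.3,0,-0.3]], "dr": [[0,0,0],[0,0,0],[0,0,0],[0,0,0],[0,0,0],[0,0,0],[0,0,0],[0,0,0],[0,0,0],[0,0,0]], "claw": [1,1,1,1,1,1,1,1,1,1]}}

```text
time_s: 18.2
tcp_pos: [0.5935, -0.0282, 0.1963]
eef_rot: [-179.7, -0.1, -66.4]
contact_force: [0.5, -0.6, -1.0]
gripper_width: 0.0875
gripper_force: 0.0
```

Emit:
{"op": "jog_arm", "data": {"travel": [[0.1,0,-0.05],[0.2,0,-0.1],[0.3,0,-0.1],[0.4,0,-0.1],[0.45,0,-0.1],[0.45,0,-0.1],[0.45,0,-0.1],[0.45,0,-0.1],[0.45,0,-0.1],[0.45,0,-0.1]], "dr": [[0,0,0],[0,0,0],[0,0,0],[0,0,0],[0,0,0],[0,0,0],[0,0,0],[0,0,0],[0,0,0],[0,0,0]], "claw": [1,1,1,1,1,1,1,1,1,1]}}

```text
time_s: 19.45
tcp_pos: [0.6818, -0.2326, 0.2434]
eef_rot: [-180.0, -0.0, -66.4]
contact_force: [-0.1, 0.1, 0.0]
gripper_width: 0.0875
gripper_force: 0.0
```

```bash
python3 - <<'E'
from h import *
tcp();roller()
a=cv2.imread("pics/scene_last.png")[80:290,150:440];b=cv2.imread("pics/top_last.png")[100:310,60:350];cv2.imwrite("pics/s5.png",np.vstack([cv2.resize(x,(414,300)) for x in(a,b)]))
E
```

```text
t 19.45 ramp xy mm -323.8 -0.4 z 0.2434 rot [-1.7998e+02 -1.0000e-02 -6.6390e+01] F [-0.1  0.1  0. ] j [ -3.  24.   9.  -0. -74.  27.]
top 0.95 top ridge x 100.2 slope deg 2.0 y [-122.   91.] zt 0.0807
scene 0.88 top ridge x 97.5 slope deg 0.2 y [-126.  107.] zt 0.0807
```

View pics/s5.png

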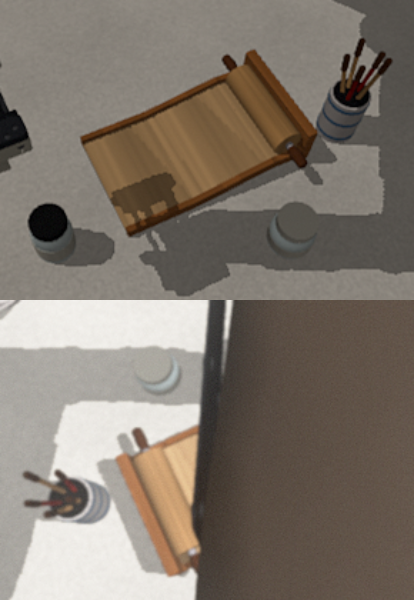

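The roller lies along the stop (barrel from about (240,75) to (290,145) in the upper picture, x of about 99–100 mm). The hand is clear and the jars and brush pot are where they were.

```bash
python3 -c "
from plant import r
print(r.close_job())"
```

```text
the job is handed in; nothing more can be done
None
```

The roller lies at rest against the back stop, pushed slowly up the slope and over the crest; the jars and brush pot were left alone, the hand is clear, and the job was handed in at about 19.5 s.

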